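# Back the clay extruder off one notch

## Task

Take the pressure off the bench clay extruder. With a fingertip, lift the ratchet pawl out of the toothed wheel by its thumb tab and tip it right over, so that it leans back on its stop by itself; then push one bar of the four-bar capstan so that the wheel turns backward by one notch (the upper bars moving away from the barrel), and tip the pawl down again so that it lies fully home in that next notch. Push only, gripping and forcing nothing, and leave the loose pots and tools around the machine where they are.

Things in the scene. Friction and masses are not known exactly. Their poses are not given: they have to be found in the camera images.
- extruder: Fixed bench clay extruder, 700 mm long. Origin: on the bench under its shaft; z up. Its axes: x along the shaft, from the capstan (-x side, nearest the robot) to the toothed ratchet wheel (+x side); +y from the barrel towards the rack's free tail. Position and yaw differ each time. A grey plate carries the pawl: x 45 to 53, y -72 to 138, top 177 mm above the bench.
- head_top (a point): Centre of the top of the grey gear head (90 mm in x, 120 in y), 222 mm straight above the extruder's origin. Out of it runs the rack, an 18 mm square bar, its axis 183 mm above the bench, along +y as far as about 355 mm from the origin.
- die_cap (a point): Centre of the outer face of the die cap at the barrel's end: extruder frame y -360, 183 mm above the bench. The barrel (radius 50 mm; its cap lugs reach radius 71) runs from here along +y to the gear head.
- wheel (a joint): Turn of ratchet wheel and capstan (rad): grows forward (top towards the barrel, -y), falls backward (top towards +y). 10 saw teeth, a notch = 0.628. At 0 a tooth bears on the lowered pawl and is blocked. Starts 0.11 to 0.21. One notch back of that: -0.52 to -0.42. Tipped down, the pawl drops to the notch's root with the wheel at -0.60 to -0.50, reads 0.05 at -0.4, 0.09 at -0.25; past -0.60 it catches on the next tooth's crest. Turns stiffly (0.35 N m), stays where left.
- pawl (a joint): Swing of the pawl (rad): 0 = nose at the root of a notch; grows as it is lifted over towards the extruder's +y; 1.40 = tipped over, on its stop. It swings freely under its weight (220 g): let go below 0.88 it falls back on the wheel, beyond 0.97 it falls over onto its stop and stays. Riding part-way up a tooth it reads up to 0.12.
- pawl_lever: The steel pawl; origin on its pivot, a pin parallel to the shaft in the middle plane of the ratchet wheel: extruder frame x 65, y 107, height 165 mm. Its axes are the extruder's when it is down; it turns about -x. Arm: 14 mm thick (in x), 16 mm high at the pivot, 11 at the nose. Boss radius 11 mm.
- pawl_tab (a point): Middle of the top edge of the thumb tab, a blade 7 mm thick, 26 wide (extruder x 56 to 82), reaching 56 mm from the pivot. Pawl down: it leans 15 degrees from upright towards the wheel, top 54 mm above the pivot; tipped over: 25 degrees above level, on the +y side. Pushed towards +y at 25 to 38 mm above the pivot it tips the pawl over.
- pawl_nose (a point): Tip of the arm, 86 mm from the pivot. Down: the arm rises 21 degrees from the pivot towards -y to the wheel; the gap above it, between tab and wheel, is 50 mm wide at 30 mm above the pivot. Tipped over: it stands, leaning 11 degrees past upright to +y, nose 85 mm above the pivot; pushed there to -y, higher than the tab's 56 mm circle, it goes over and falls onto the wheel.
- capstan: Four-bar capstan, turning with joint wheel; origin at its hub's centre on the shaft: extruder frame x -85, y 0, height 150 mm. Hub radius 26, bars radius 6 mm at 90 degrees, in the plane x -85. On the same shaft, at extruder x 58 to 74, sits the ratchet wheel: radius 56 over the teeth, 46 at the roots.
- bar_end (a point): Centre of the black ball (radius 14 mm) on the upper bar's end, 126 mm from the shaft axis. With wheel at 0 this bar leans 10 degrees from upright towards the barrel (-y); turning forward leans it farther, turning backward brings it upright and past (one notch back it leans about 17 degrees to +y). Top of the ball's path 290 mm above the bench.
- vase: Loose clay-brown vase, diameter 90, height 170 mm, standing on the bench; origin at the centre of its foot. Bystander.
- small_vase: Loose pale vase, diameter 72, height 115 mm, standing; origin at the centre of its foot. Bystander.
- cup: Loose pale clay cup, diameter 76, height 85 mm, standing; origin at the centre of its foot. Bystander.
- slip_jar: Loose beige jar with white cap, diameter 64, height 100 mm, standing; origin at the centre of its foot. Bystander.
- die_plate: Loose steel die disc, diameter 90, 6 mm thick, lying flat; origin at the centre of its underside. Bystander.
- spanner: Loose steel spanner lying on the bench along its own x axis; origin under its middle. Bystander.
- rib: Loose flat wooden rib, 95 x 45 x 7 mm, lying flat; origin at the centre of its underside. Bystander.

How it is judged:
By the outcome, as a careful person would: the job done as asked, in the order asked, and still so for the second after the job is handed in, with the robot touching nothing.
It also fails if it takes over 54 s, if anything falls off the work surface, if the arm or the gripper's body presses on something with over 40 N, if the wrist force passes 120 N, or if a joint passes its speed limit or range.

## Robot

A 6-joint arm with a two-finger parallel gripper is mounted at the origin on the work surface. World frame = base frame: x ahead of the robot, y to its left, z up, the work surface at z = 0. Lengths are in m, angles in rad, forces in N, time in s.
With the tool pointing down it reaches from about 0.275 to 0.825 m from the base axis. Payload 4.9 kg.
Tool frame: the origin (TCP) lies at the centre of the arm's flange, where the gripper is bolted on; the fingertips stand 173 mm ahead of it and the grasp point (between the pads) lies 155 mm ahead of it; z points along the fingers, y is the line along which they close (so a half turn about z gives the same grasp; the last joint's range is limited). The gripper opens to 85 mm and grips with 20 to 120 N. Pads are 22 mm wide; open, the fingers measure 114 mm over their backs; the gripper's body (76 mm by 85 mm) begins 54 mm behind the grasp point. The pads swing forward as they close: fully open they stand 13 mm farther back than shut.
Start: joints at [1.043, 0.326, -0.193, 1.052, 0, 1.437], TCP at [0.211, 0.508, 0.405] pointing down, gripper open.
Joint ranges: [-2.65, 2.65], [-0.97, 1.79], [-1.3, 1.35], [-1.93, 2.1], [-1.47, 1.37], [-3.14, 3.14]. Speed limits (rad/s): [2.57, 2.57, 3.14, 3.14, 3.14, 3.14].

## Interface

Orientations are given as a rotation vector (axis times angle).
In Python, from station import ctrl gives the robot as it stands.
- The arm moves only by the tool step_arm, never from a script. Its arguments are lists of equal length, an entry for each row: "translation": the shift along the tool's x, y, z in cm, a list of three; "turn": the turn about the tool's z in degrees; "fingers": the closure, from 0 (fully open) to 1 (shut). A call has 1 to 8 rows; each row is the pose to reach, as a shift and turn from the pose commanded when the call began, along the tool's axes at that moment; what a row does not reach only later rows make up. A row lasts 1/10 s, in which the tool goes at most 50 mm and 8.59 degrees, less where a joint would pass 70% of its speed; a pose out of reach is approached as far as the arm can. A call with a gripper value outside its range is refused whole. The fingers move at their own pace and stop on an object; "force" is the grip in N (left out, the last holds). Time passes only in rows, so rows that repeat a pose let the fingers close. It gives the time, the measured TCP pose, the force, the opening and the grip force at its end, in the units of the state.
- ctrl.read_state(): the state, without advancing time (a new reading comes with each control period).
- ctrl.read_camera(name): name is "scene" or "side" or "wrist"; returns (picture, depth): 480x640x3 uint8, blue, green, red; 480x640 float32, m along the optical axis (not along the pixel's ray), 0 where there is no reading.
- ctrl.get_calibration(name): a dict with "fx", "fy", "cx", "cy" (pixels), "world_to_cam" (4x4, takes a point from world to camera coordinates). Camera axes: x right, y up, looking along -z (the intrinsics and any distortion apply to the point x, -y, -z); pixel columns grow to the right and rows downward; lengths in m; the calibration is good to about 2 mm. The wrist camera is an equidistant fisheye: a pixel r from the principal point sees the ray r / f radians off the axis. A picture is of the moment at which its call begins: read the wrist's pose just before it. get_calibration takes no time and is no camera call; for the wrist camera it gives the pose at the moment of the call.
- ctrl.sign_off(): hands the job in; it is judged then, once.
Trained networks look in the newest picture that a camera, given by its name, has taken for a name from the list of things; names that differ only in an ending like _2 or _b are one class to them, and where a whole thing is asked for, a point or a joint stands for the part that bears it (a point fixed in the world has none). Each returns a list of dicts, best first, with "conf" (0 to 1); they miss things now and then, are a little off and sometimes report something else, mostly with a low value. They report only what shows in the picture. A call takes as long as a camera call.
- ctrl.outline_of(camera, query): "pixels" (480x640 bool, what is visible of it) and "centre" ([column, row] in pixels, amid what is visible of it).
The state is a dict: "clock": time; "qpos": joint angles; "joint_velocities": joint speeds; "joint_efforts": joint torques, N m; "position": TCP position; "orientation": TCP orientation; "wrist_force": force on the tool from outside, world axes, zero at the start; "moment": the same for the moment, N m; "width": finger opening in m; "gripper_force": force on a finger pad.
Only numpy, scipy, OpenCV 4.12 (cv2) and the standard library are available. Lean on these libraries where they do the work, as an engineer would, in place of code of your own. Each camera call takes 0.05 s, during which the arm holds its last target. There are 200 camera calls.

## Working session

There is one attempt and no reset: what is moved stays moved. The work goes in short steps, Python scripts to look and compute and a tool call to move; the robot and the scene stay as the last step left them, time stands still between calls to the robot, and variables do not carry over. Pictures are saved under pics/ and viewed, at most 10 in all, crops included, and the job is handed in when it is done.

Besides the shell and the picture viewer there is one more tool, called after "Emit:" by a JSON object that holds its "name" and its "arguments". step_arm: Moves the arm, as the interface text tells. Its arguments: {"type":"object","properties":{"translation":{"type":"array"},"turn":{"type":"array"},"fingers":{"type":"array"},"force":{"type":"number"}},"required":["translation","turn","fingers"]}

```bash
ls; mkdir -p pics
cat > h.py <<'E'
import numpy as np, cv2
from scipy.spatial.transform import Rotation as R
from station import ctrl
def px2w(cal,u,v,d):
    c=np.array([(u-cal['cx'])/cal['fx']*d,-(v-cal['cy'])/cal['fy']*d,-d,1.0])
    return (np.linalg.inv(cal['world_to_cam'])@c)[:3]
def w2px(cal,p):
    c=cal['world_to_cam']@np.append(p,1); return np.array([cal['cx']+cal['fx']*c[0]/-c[2],cal['cy']-cal['fy']*c[1]/-c[2]])
E
python3 - <<'E'
from h import *
s=ctrl.read_state(); print({k:np.round(v,3).tolist() for k,v in s.items()})
for n in ('scene','side'):
    im,d=ctrl.read_camera(n); cv2.imwrite(f'pics/{n}0.png',im); c=ctrl.get_calibration(n); print(n,{k:np.round(v,3).tolist() for k,v in c.items()})
    np.save(f'{n}_d.npy',d)
    for q in ('head_top','die_cap','extruder','pawl_lever','pawl_tab','pawl_nose','capstan','bar_end','vase','small_vase','cup','slip_jar'):
        r=ctrl.outline_of(n,q)
        for o in r[:1]:
            m=o['pixels']; u,v=np.array(o['centre']); ys,xs=np.nonzero(m); dd=d[m]; dd=dd[dd>0]
            dm=d[int(v),int(u)] or np.median(dd)
            print(n,q,round(o['conf'],2),np.round([u,v]),m.sum(),np.round(px2w(c,u,v,dm),3))
E
```

```text
pics
{'clock': 0.0, 'qpos': [1.043, 0.327, -0.194, 1.052, 0.0, 1.437], 'joint_velocities': [0.0, 0.001, -0.002, -0.001, 0.001, -0.001], 'joint_efforts': [-0.002, -44.34, 26.244, 0.016, -0.0, 0.0], 'position': [0.211, 0.508, 0.404], 'orientation': [-0.614, -3.08, 0.003], 'wrist_force': [0.072, 0.764, -1.097], 'moment': [0.023, -0.04, -0.019], 'gripper_force': 0.0, 'width': 0.085}
scene {'fx': 602.845, 'fy': 602.845, 'cx': 322.278, 'cy': 240.86, 'world_to_cam': [[0.188, 0.982, -0.011, -0.038], [-0.805, 0.16, 0.571, 0.356], [0.562, -0.099, 0.821, -1.687], [0.0, 0.0, 0.0, 1.0]]}
scene head_top 0.92 [292. 256.] 24843 [ 0.588 -0.133  0.193]
scene die_cap 0.58 [293. 257.] 24762 [ 0.587 -0.131  0.188]
scene extruder 0.78 [294. 257.] 24808 [ 0.588 -0.129  0.189]
scene pawl_lever 0.76 [380. 263.] 544 [0.633 0.036 0.182]
scene pawl_tab 0.59 [376. 264.] 577 [0.632 0.026 0.184]
scene pawl_nose 0.95 [380. 265.] 541 [0.636 0.034 0.182]
scene capstan 0.66 [339. 266.] 2214 [ 0.631 -0.046  0.193]
scene bar_end 0.58 [337. 266.] 2255 [ 0.629 -0.05   0.191]
scene vase 0.55 [421. 206.] 1811 [0.473 0.17  0
[... 301 characters left out ...]
 0.592, 0.682, -0.314], [-0.421, -0.536, 0.731, -1.008], [0.0, 0.0, 0.0, 1.0]]}
side die_cap 0.73 [325. 296.] 16772 [ 0.476 -0.226  0.206]
side extruder 0.95 [325. 301.] 16742 [ 0.47  -0.234  0.205]
side pawl_lever 0.8 [312. 201.] 270 [0.644 0.05  0.179]
side pawl_tab 0.53 [312. 204.] 282 [0.639 0.041 0.177]
side pawl_nose 0.68 [313. 200.] 293 [0.645 0.047 0.181]
side capstan 0.89 [273. 246.] 1549 [ 0.469 -0.043  0.202]
side bar_end 0.65 [276. 246.] 1342 [ 0.486 -0.024  0.174]
side vase 0.79 [219. 228.] 1479 [0.426 0.15  0.126]
side small_vase 0.93 [343. 232.] 413 [ 0.694 -0.022  0.093]
side cup 0.96 [397. 307.] 743 [ 0.677 -0.257  0.038]
side slip_jar 0.8 [322. 198.] 250 [0.728 0.115 0.098]
```

View pics/scene0.png

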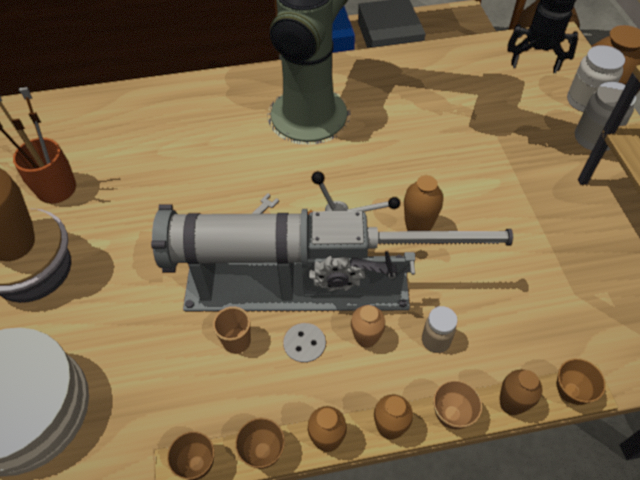

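View pics/side0.png

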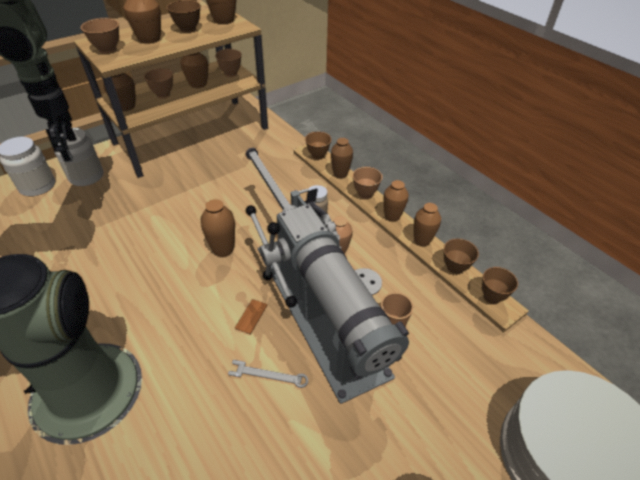

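Both views show the extruder: die cap at scene (163,238), head top (336,228), rack tail at (509,237), upper bar ball at (317,178), pawl with dark tab at about (390,262). The vase is at (424,205), just beside the +y bar. Next I fit its frame.

```bash
cat > fit.py <<'E'
from h import *
from scipy.optimize import least_squares
P={}
for n in ('scene','side'):
    im,d=ctrl.read_camera(n); cal=ctrl.get_calibration(n); o=ctrl.outline_of(n,'extruder')[0]
    m=o['pixels']&(d>0); v,u=np.nonzero(m); dd=d[m]
    c=np.c_[(u-cal['cx'])/cal['fx']*dd,-(v-cal['cy'])/cal['fy']*dd,-dd,np.ones(len(u))]
    w=(np.linalg.inv(cal['world_to_cam'])@c.T).T[:,:3]; P[n]=w
    t=w[abs(w[:,2]-.222)<.006]
    # head top
    r=cv2.minAreaRect(t[:,:2].astype(np.float32)*1000)
    near=t[np.linalg.norm(t[:,:2]-np.median(t[:,:2],0),axis=1)<.085]
    r=cv2.minAreaRect(near[:,:2].astype(np.float32)*1000)
    print(n,len(t),'top med',np.median(near,0).round(4),'rect',np.round(r[0],1),np.round(r[1],1),round(r[2],1))
    ctr=np.array(r[0])/1000
    # rack: points beyond +y 100 from centre
    k=w[(w[:,1]-ctr[1]>.12)&(w[:,2]>.16)&(w[:,2]<.21)]
    if len(k)>20:
        vx,vy,x0,y0=cv2.fitLine(k[:,:2].astype(np.float32),cv2.DIST_HUBER,0,1e-4,1e-4).ravel()
        if vy<0: vx,vy=-vx,-vy
        yaw=np.arctan2(-vx,vy); print(' rack n',len(k),'yaw deg',np.degrees(yaw).round(2),'line pt',x0.round(4),y0.round(4),'z med',np.percentile(k[:,2],90),'offset of ctr',((ctr-[x0,y0])@[vy,-vx]).round(4),'tail along',((k[:,:2]-ctr)@[vx,vy]).max().round(3))
    # barrel axis: crest points of the barrel
E
python3 - <<'E'
exec(open('fit.py').read())
for n in P: print(n,[ (round(a,3),int(((P[n][:,2]>a)&(P[n][:,2]<a+.01)).sum())) for a in np.arange(0.14,.30,.01)])
for n in ('scene','side'):
    for q in ('vase','small_vase','slip_jar','cup','die_plate','spanner','rib'):
        d=np.load(f'{n}_d.npy'); cal=ctrl.get_calibration(n)
        for o in ctrl.outline_of(n,q)[:2]:
            m=o['pixels']&(d>0); v,u=np.nonzero(m)
            w=np.array([px2w(cal,a,b,d[b,a]) for a,b in zip(u,v)])
            print(n,q,round(o['conf'],2),np.round(o['centre']),'lo',np.percentile(w,3,axis=0).round(3),'hi',np.percentile(w,97,axis=0).round(3))
E
```

```text
Traceback (most recent call last):
IndexError: list index out of range
```

```bash
sed -i "s/o=ctrl.outline_of(n,'extruder')\[0\]/o=(ctrl.outline_of(n,'extruder') or ctrl.outline_of(n,'head_top') or ctrl.outline_of(n,'die_cap'))[0]/" fit.py
python3 - <<'E'
exec(open('fit.py').read())
for n in P: print(n,[ (round(a,3),int(((P[n][:,2]>a)&(P[n][:,2]<a+.01)).sum())) for a in np.arange(0.14,.30,.01)])
for n in ('scene','side'):
    for q in ('vase','small_vase','slip_jar'):
        d=np.load(f'{n}_d.npy'); cal=ctrl.get_calibration(n)
        for o in ctrl.outline_of(n,q)[:2]:
            m=o['pixels']&(d>0); v,u=np.nonzero(m)
            if len(u)==0: continue
            w=np.array([px2w(cal,a,b,d[b,a]) for a,b in zip(u,v)])
            print(n,q,round(o['conf'],2),np.round(o['centre']),'lo',np.percentile(w,3,axis=0).round(3),'hi',np.percentile(w,97,axis=0).round(3))
E
```

```text
scene 3609 top med [ 0.5612 -0.0611  0.2223] rect [552.6 -89.4] [166.7  91.5] 80.4
 rack n 2549 yaw deg -10.49 line pt 0.5961 0.1394 z med 0.19602666061912882 offset of ctr -0.0011 tail along 0.405
side 2749 top med [ 0.5031 -0.1661  0.2231] rect [ 533.6 -158.6] [167.1  97.3] 83.1
 rack n 1644 yaw deg -19.94 line pt 0.5747 0.1341 z med 0.1998306690788613 offset of ctr 0.0612 tail along 0.467
scene [(np.float64(0.14), 323), (np.float64(0.15), 384), (np.float64(0.16), 581), (np.float64(0.17), 1278), (np.float64(0.18), 1638), (np.float64(0.19), 2132), (np.float64(0.2), 1280), (np.float64(0.21), 1836), (np.float64(0.22), 3410), (np.float64(0.23), 2328), (np.float64(0.24), 315), (np.float64(0.25), 14), (np.float64(0.26), 14), (np.float64(0.27), 75), (np.float64(0.28), 58), (np.float64(0.29), 0)]
side [(np.float64(0.14), 281), (np.float64(0.15), 311), (np.float64(0.16), 385), (np.float64(0.17), 666), (np.float64(0.18), 743), (np.float64(0.19), 1173), (np.float64(0.2), 866), (np.float64(0.21), 1193), (np.float64(0.22), 2778), (np.float64(0.23), 2488), (np.float64(0.24), 373), (np.float64(0.25), 3), (np.float64(0.26), 16), (np.float64(0.27), 68), (np.float64(0.28), 52), (np.float64(0.29), 0)]
scene vase 0.65 [422. 208.] lo [0.423 0.148 0.036] hi [0.484 0.219 0.172]
scene small_vase 0.96 [368. 323.] lo [ 0.682 -0.032  0.028] hi [0.734 0.028 0.118]
scene small_vase 0.67 [296. 255.] lo [ 0.47  -0.374  0.008] hi [0.637 0.208 0.237]
scene slip_jar 0.87 [438. 331.] lo [0.712 0.114 0.011] hi [0.764 0.167 0.103]
side vase 0.6 [220. 228.] lo [0.398 0.146 0.013] hi [0.469 0.203 0.171]
side vase 0.41 [272. 246.] lo [ 0.443 -0.144  0.002] hi [0.621 0.106 0.28 ]
side small_vase 0.75 [341. 231.] lo [ 0.679 -0.034  0.033] hi [0.72  0.01  0.117]
side slip_jar 0.57 [322. 198.] lo [0.714 0.113 0.048] hi [0.754 0.166 0.103]
```

```bash
cat > fit2.py <<'E'
from h import *
from scipy.optimize import least_squares
def box(p,lo,hi):
    c=(np.array(lo)+hi)/2;h=(np.array(hi)-lo)/2;q=abs(p-c)-h
    return np.linalg.norm(np.maximum(q,0),axis=1)+np.minimum(q.max(1),0)
def sdf(p):
    b=[box(p,[-.045,-.06,.06],[.045,.06,.222]),box(p,[-.009,0,.174],[.009,.355,.192]),box(p,[.045,-.072,.02],[.053,.138,.177])]
    q=np.c_[np.hypot(p[:,0],p[:,2]-.183)-.05,abs(p[:,1]+.2)-.155]
    b.append(np.linalg.norm(np.maximum(q,0),axis=1)+np.minimum(q.max(1),0))
    b=np.array(b); return b[abs(b).argmin(0),np.arange(len(p))]
def toE(w,x):
    c,s=np.cos(x[2]),np.sin(x[2]); d=w[:,:2]-x[:2]
    return np.c_[d[:,0]*c+d[:,1]*s,-d[:,0]*s+d[:,1]*c,w[:,2]-x[3]]
def cloud(n,masked=True):
    im,d=ctrl.read_camera(n); cal=ctrl.get_calibration(n)
    ok=(d>0)&(cv2.dilate(d,np.ones((3,3)))-cv2.erode(d,np.ones((3,3)))<.012)
    v,u=np.nonzero(ok); dd=d[ok]
    c=np.c_[(u-cal['cx'])/cal['fx']*dd,-(v-cal['cy'])/cal['fy']*dd,-dd,np.ones(len(u))]
    return (np.linalg.inv(cal['world_to_cam'])@c.T).T[:,:3],np.c_[u,v],im,d,cal
E
python3 - <<'E'
from fit2 import *
C={n:cloud(n) for n in ('scene','side')}
def fit(ns,x0=[.575,-.0,np.radians(-10.5),0]):
    W=[]
    for n in ns:
        w=C[n][0]; e=toE(w,x0); k=(abs(e[:,0])<.09)&(e[:,1]>-.45)&(e[:,1]<.45)&(e[:,2]>.12)&(e[:,2]<.25); W.append(w[k])
    w=np.vstack(W)
    x=np.array(x0,float)
    for sc in (.01,.004,.002):
        x=least_squares(lambda x:sdf(toE(w,x)),x,loss='cauchy',f_scale=sc,x_scale=[.01,.01,.05,.01]).x
    r=sdf(toE(w,x)); return x,len(w),np.median(abs(r)),(abs(r)<.004).mean()
for ns in (['scene'],['side'],['scene','side']):
    x,*r=fit(ns); print(ns,x[:2].round(4),np.degrees(x[2]).round(2),x[3].round(4),r)
np.save('E.npy',x)
for n in C:
    e=toE(C[n][0],x); 
    for nm,k in (('tail',(abs(e[:,0])<.02)&(e[:,1]>.25)&(e[:,1]<.45)&(e[:,2]>.15)),('die',(abs(e[:,0])<.03)&(e[:,1]<-.25)&(e[:,1]>-.45)&(e[:,2]>.15)&(e[:,2]<.26)),
      ('balls',(e[:,0]<-.055)&(abs(e[:,1])<.2)&(e[:,2]>.255)),('ball2',(e[:,0]<-.055)&(e[:,0]>-.115)&(e[:,1]>.1)&(e[:,1]<.16)&(e[:,2]>.1)),
      ('tab',(e[:,0]>.054)&(e[:,0]<.085)&(e[:,1]>.06)&(e[:,1]<.135)&(e[:,2]>.19))):
        if k.sum(): print(n,nm,k.sum(),'lo',e[k].min(0).round(4),'hi',e[k].max(0).round(4),'mean',e[k].mean(0).round(4))
E
```

```text
['scene'] [ 0.5568 -0.0287] -10.83 0.0005 [11732, np.float64(0.0018220232575257497), np.float64(0.7377258779406751)]
['side'] [ 0.5539 -0.0411] -11.07 0.0007 [7418, np.float64(0.0013948780913578263), np.float64(0.7969803181450525)]
['scene', 'side'] [ 0.5542 -0.041 ] -10.94 0.0007 [19150, np.float64(0.001660734828413852), np.float64(0.7540469973890339)]
scene tail 462 lo [-0.01    0.2501  0.1757] hi [0.0188 0.3551 0.2026] mean [0.0042 0.3033 0.1895]
scene die 1084 lo [-0.0298 -0.3516  0.2166] hi [ 0.03   -0.25    0.2464] mean [ 0.0073 -0.3012  0.233 ]
scene balls 1967 lo [-0.5912 -0.1421  0.255 ] hi [-0.069   0.0067  0.3845] mean [-0.4599 -0.0722  0.3373]
scene ball2 106 lo [-0.0869  0.1012  0.1798] hi [-0.0687  0.1357  0.2041] mean [-0.079   0.1219  0.195 ]
scene tab 44 lo [0.0592 0.0612 0.1902] hi [0.0839 0.1072 0.2219] mean [0.0732 0.0923 0.2089]
side tail 104 lo [-0.0173  0.25    0.1832] hi [0.0097 0.3527 0.2013] mean [-0.0038  0.3059  0.1921]
side die 1697 lo [-0.0299 -0.358   0.1505] hi [ 0.0299 -0.25    0.245 ] mean [-0.0031 -0.3156  0.2258]
side balls 6652 lo [-0.6023 -0.1485  0.2551] hi [-0.0773 -0.0053  0.3912] mean [-0.5119 -0.107   0.3416]
side ball2 69 lo [-0.0984  0.1003  0.1842] hi [-0.078   0.1259  0.2026] mean [-0.0881  0.1161  0.1942]
side tab 36 lo [0.0564 0.0613 0.1904] hi [0.0763 0.1049 0.2196] mean [0.0667 0.0963 0.2067]
```

```bash
cat >> h.py <<'E'
X=np.load('E.npy') if __import__('os').path.exists('E.npy') else None
def E2w(p):
    c,s=np.cos(X[2]),np.sin(X[2]); return np.array([X[0]+c*p[0]-s*p[1],X[1]+s*p[0]+c*p[1],p[2]+X[3]])
def plan(tip,L=.173,yawoff=0):
    """tool-frame cm translation and turn to bring the tip (E frame) there, tool x or -x along x_E + yawoff"""
    s=ctrl.read_state(); Rt=R.from_rotvec(s['orientation']); M=Rt.as_matrix()
    d=E2w(tip)+[0,0,L]-s['position']
    xt=np.arctan2(M[1,0],M[0,0]); t=[(np.degrees(xt-(X[2]+yawoff+k*np.pi))+180)%360-180 for k in (0,1)]
    print('t',round(s['clock'],2),'tool z',M[:,2].round(3),'move cm',(M.T@d*100).round(2),'turn options(deg about tool z)',np.round(t,2),'q6',s['qpos'][5].round(2),'F',np.round(s['wrist_force'],1))
def w2E(p):
    c,s=np.cos(X[2]),np.sin(X[2]); d=np.array(p)[:2]-X[:2]; return np.array([d[0]*c+d[1]*s,-d[0]*s+d[1]*c,p[2]-X[3]])
E
python3 - <<'E'
from fit2 import *
import h
for n in ('scene','side'):
    w,uv,im,d,cal=cloud(n)
    pts={'head':[[sx*.045,sy*.06,.222] for sx,sy in ((1,1),(1,-1),(-1,-1),(-1,1))],'rack':[[-.009,.06,.192],[-.009,.355,.192],[.009,.355,.192],[.009,.06,.192]],'plate':[[.053,-.072,.177],[.053,.138,.177]],
     'wheel':[[.074,.056*np.cos(a),.15+.056*np.sin(a)] for a in np.linspace(0,6.28,30)],'tab':[[.056,.107-.0145,.219],[.082,.107-.0145,.219]],'cap':[[-.085,.126*np.cos(a),.15+.126*np.sin(a)] for a in np.linspace(0,6.28,60)],
     'barrel':[[.05*np.cos(a),-.36,.183+.05*np.sin(a)] for a in np.linspace(0,6.28,30)]}
    big=cv2.resize(im,None,fx=3,fy=3,interpolation=cv2.INTER_CUBIC)
    for k,v in pts.items():
        p=np.array([h.w2px(cal,h.E2w(q))*3+1 for q in v]).astype(np.int32); cv2.polylines(big,[p],k not in('tab','plate'),(0,0,255) if k!='tab' else (0,255,0),1,cv2.LINE_AA)
    u0,v0=(290,140) if n=='scene' else (200,130)
    if n=='scene': cv2.imwrite(f'pics/{n}1.png',cv2.resize(big[v0*3:v0*3+480,u0*3:u0*3+640],None,fx=1.2,fy=1.2))
    else: cv2.imwrite(f'pics/{n}1.png',big[v0*3:v0*3+600,u0*3:u0*3+700])
    # ball: fit sphere r14 in plane x=-.085
    v,u=np.nonzero(d>0); dd=d[v,u]
    c=np.c_[(u-cal['cx'])/cal['fx']*dd,-(v-cal['cy'])/cal['fy']*dd,-dd,np.ones(len(u))]
    e=toE((np.linalg.inv(cal['world_to_cam'])@c.T).T[:,:3],h.X)
    k=(abs(e[:,0]+.085)<.03)&(e[:,2]>.25)&(abs(e[:,1])<.09)&(e[:,2]<.30)
    p=e[k]; 
    f=lambda x:np.linalg.norm(p-[-.085+x[1],-.126*np.sin(x[0]),.15+.126*np.cos(x[0])],axis=1)-.014
    r=least_squares(f,[.3,0],loss='soft_l1',f_scale=.002); print(n,len(p),p.mean(0).round(3),'bar lean',r.x.round(3),'wheel',(r.x[0]-np.radians(10)).round(3))
h.plan([.086,.064,.30])
E
```

```text
scene 168 [-0.079 -0.031  0.274] bar lean [ 0.26  -0.001] wheel 0.086
side 135 [-0.088 -0.038  0.277] bar lean [ 0.258 -0.   ] wheel 0.083
t 2.1 tool z [ 0. -0. -1.] move cm [-59.89 -29.52  -6.9 ] turn options(deg about tool z) [168.38 -11.62] q6 1.44 F [-1.5 -0.7  0.8]
```

View pics/scene1.png

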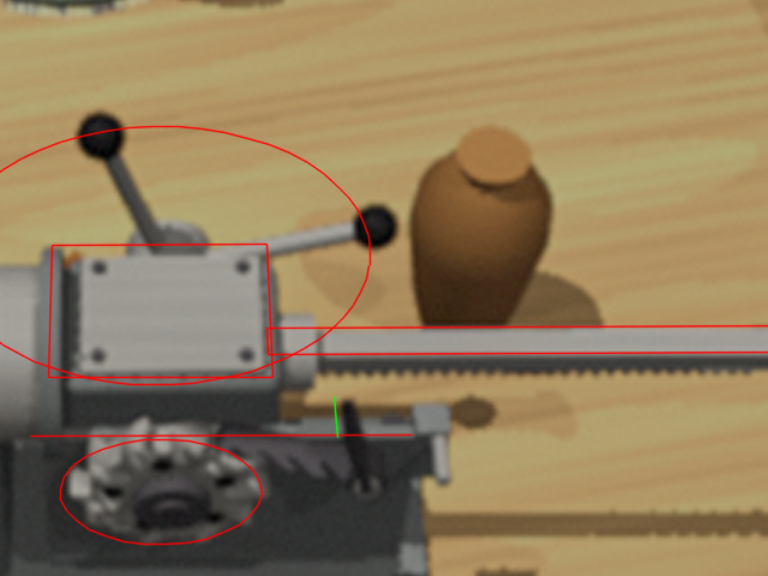

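View pics/side1.png

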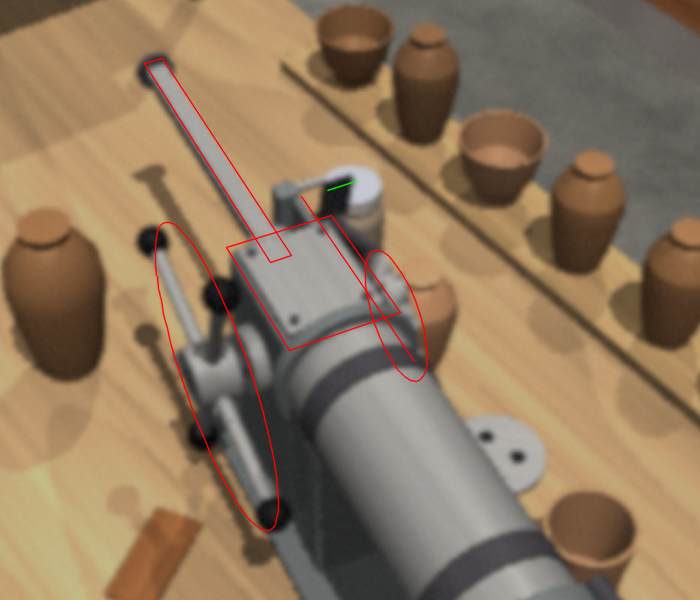

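The overlay shows that x and yaw fit well. In y, however, the true machine sits some mm to +y (balls, tab and head corner are offset). I refine using the ball pixels: scene (318.1,177.5) and (394.2,203.1); side (273.7,228.3), (250.7,210), (290.7,301) and (268,274).

Run:
```python
from fit2 import *
import h
cal={n:ctrl.get_calibration(n) for n in('scene','side')}
obs=[('scene',0,318.1,177.5),('scene',1,394.2,203.1),('side',0,273.7,228.3),('side',1,250.7,210),('side',3,290.7,301),('side',2,268,274)]
X0=h.X.copy()
def f(x,use=obs):
    h.X=np.array([x[0],x[1],x[2],X0[3]]); out=[]
    for n,i,u,v in use:
        a=np.radians(10)+x[3]-i*np.pi/2
        out+=list((h.w2px(cal[n],h.E2w([-.085,-.126*np.sin(a),.15+.126*np.cos(a)]))-[u,v]))
    return np.r_[out,(x[2]-X0[2])/np.radians(.3)]
for nm,us in (('all',obs),('scene',obs[:2]),('side',obs[2:])):
    r=least_squares(f,[*X0[:3],.15],x_scale=[.01,.01,.02,.1],args=(us,),loss='soft_l1'); print(nm,r.x[:2].round(4),np.degrees(r.x[2]).round(2),'wheel',r.x[3].round(3),'res',f(r.x,us).round(1))
    if nm=='all': np.save('E2.npy',np.array([*r.x[:3],X0[3]])); XX=r.x
# check SDF with y profile
w=cloud('scene')[0];w2=cloud('side')[0]
for dy in np.arange(0,.016,.002):
    x=[XX[0],-.041+dy,XX[2],.0006]; o=[]
    for q in (w,w2):
        e=toE(q,x); k=(abs(e[:,0])<.046)&(abs(e[:,1])<.09)&(e[:,2]>.216)&(e[:,2]<.226); t=e[k][:,1]; hh=np.histogram(t,np.arange(-.09,.09,.006))[0]
        tail=(abs(e[:,0])<.015)&(e[:,1]>.3)&(e[:,2]>.17)&(e[:,2]<.2); o+=[hh.tolist() if dy in(0,) else '',e[tail][:,1].max().round(4)]
    print(dy.round(3),o)
```

```text
all [ 0.5569 -0.0347] -10.99 wheel 0.138 res [-0.2  0.   0.1 -0.5 -0.1 -0.5  0.4 -0.2  0.4 -0.1 -0.5  0.4 -0.2]
scene [ 0.5571 -0.0352] -10.95 wheel 0.129 res [ 0.  0. -0. -0. -0.]
side [ 0.5566 -0.0347] -10.95 wheel 0.143 res [-0.  -0.1  0.3 -0.2  0.3  0.1 -0.7  0.2 -0. ]
0.0 [[21, 25, 22, 14, 10, 11, 9, 34, 96, 88, 93, 90, 94, 90, 79, 88, 85, 85, 79, 95, 96, 97, 76, 78, 28, 5, 0, 0, 0], np.float64(0.354), [15, 16, 14, 34, 15, 1, 0, 4, 21, 38, 56, 54, 58, 63, 52, 52, 52, 49, 59, 50, 52, 62, 53, 19, 0, 0, 0, 0, 0], np.float64(1.5881)]
0.002 ['', np.float64(0.352), '', np.float64(1.5862)]
0.004 ['', np.float64(0.3501), '', np.float64(1.5842)]
0.006 ['', np.float64(0.3481), '', np.float64(1.5822)]
0.008 ['', np.float64(0.3461), '', np.float64(1.5803)]
0.01 ['', np.float64(0.3442), '', np.float64(0.7675)]
0.012 ['', np.float64(0.3422), '', np.float64(0.7656)]
0.014 ['', np.float64(0.3402), '', np.float64(0.7636)]
```

```bash
cp E2.npy E.npy; python3 -c "
from h import *
plan([.086,.055,.30])
s=ctrl.read_state();print(R.from_rotvec(s['orientation']).as_matrix().round(3))"
```

```text
t 2.2 tool z [-0.  0. -1.] move cm [-60.08 -29.72  -6.91] turn options(deg about tool z) [168.42 -11.58] q6 1.44 F [-0.9 -0.3  0.1]
[[-0.923  0.384 -0.   ]
 [ 0.384  0.923  0.   ]
 [ 0.     0.    -1.   ]]
```

Emit:
{"name": "step_arm", "arguments": {"translation": [[0,0,-4],[-4,-2,-7],[-8.5,-4.2,-7],[-13,-6.4,-7],[-17.5,-8.6,-7],[-22,-10.9,-7],[-26.5,-13.1,-7],[-31,-15.3,-7]], "turn": [0,0,-3,-6,-9,-11.6,-11.6,-11.6], "fingers": [1,1,1,1,1,1,1,1], "force": 20}}

```text
clock: 3.0
position: [0.4368, 0.2491, 0.475]
orientation: [0.3, 3.127, 0.001]
wrist_force: [0.5, 1.3, 0.2]
width: -0.0001
gripper_force: 0.0
```

```bash
python3 -c "
from h import *
plan([.086,.055,.30])"
```

```text
t 3.0 tool z [ 0.001  0.    -1.   ] move cm [-25.79 -20.08   0.13] turn options(deg about tool z) [-1.7997e+02  3.0000e-02] q6 0.56 F [0.5 1.3 0.2]
```

Emit:
{"name": "step_arm", "arguments": {"translation": [[-4,-3,0],[-8,-6.2,0],[-12,-9.3,0],[-16,-12.5,0],[-20,-15.6,0],[-24,-18.7,0],[-25.8,-20.1,0],[-25.8,-20.1,0]], "turn": [0,0,0,0,0,0,0,0], "fingers": [1,1,1,1,1,1,1,1]}}

```text
clock: 3.8
position: [0.6528, 0.001, 0.4733]
orientation: [-0.307, -3.126, 0.001]
wrist_force: [0.2, 0.4, -0.1]
width: 0.0001
gripper_force: 0.0
```

```bash
cat > look.py <<'E'
from fit2 import *
import h,sys
# depth points of the scene in E frame near a box; print lowest finger z
w,uv,im,d,cal=cloud('scene')
h.plan([.086,.055,.22]); s=ctrl.read_state(); t=h.w2E(s['position']); print('TCP in E',t.round(4))
v,u=np.nonzero(d>0); dd=d[v,u]
c=np.c_[(u-cal['cx'])/cal['fx']*dd,-(v-cal['cy'])/cal['fy']*dd,-dd,np.ones(len(u))]
e=toE((np.linalg.inv(cal['world_to_cam'])@c.T).T[:,:3],h.X)
k=(abs(e[:,0]-t[0])<.05)&(abs(e[:,1]-t[1])<.06)&(e[:,2]>t[2]-.20)&(e[:,2]<t[2]-.05)
p=e[k]; 
for a in np.arange(-.19,-.05,.01):
    q=p[(p[:,2]-t[2]>=a)&(p[:,2]-t[2]<a+.01)]
    if len(q)>3: print(a.round(3),len(q),'x',(q[:,0]-t[0]).min().round(3),(q[:,0]-t[0]).max().round(3),'y',(q[:,1]-t[1]).min().round(3),(q[:,1]-t[1]).max().round(3),'zmin',(q[:,2]-t[2]).min().round(4))
p=np.array([h.w2px(cal,h.E2w(q)) for q in ([t[0],t[1],t[2]-.173],[.069,.0925,.219],[.065,.107,.165])]);print(p.round(1))
u0,v0=[int(min(max(p[0][i]-m,0),M)) for i,m,M in((0,90,460),(1,65,345))]
cv2.imwrite(sys.argv[1],cv2.resize(im[v0:v0+135,u0:u0+180],None,fx=4,fy=4,interpolation=cv2.INTER_CUBIC)); print('crop origin',u0,v0,'x4')
E
python3 look.py pics/a.png
```

```text
t 3.85 tool z [-0.001  0.    -1.   ] move cm [-0.02  0.02  7.99] turn options(deg about tool z) [ 1.7987e+02 -1.3000e-01] q6 0.09 F [-0.8  0.3 -0.3]
TCP in E [0.0859 0.0548 0.4729]
-0.18 8 x 0.01 0.012 y -0.008 0.004 zmin -0.1739
-0.17 38 x -0.002 0.014 y -0.015 0.011 zmin -0.1695
-0.16 52 x -0.005 0.015 y -0.016 0.012 zmin -0.1599
-0.15 55 x 0.007 0.015 y -0.015 0.011 zmin -0.1499
-0.14 55 x -0.01 0.014 y -0.017 0.019 zmin -0.1392
-0.13 142 x -0.01 0.018 y -0.035 0.034 zmin -0.1298
-0.12 227 x -0.009 0.017 y -0.043 0.043 zmin -0.12
-0.11 172 x -0.01 0.02 y -0.052 0.048 zmin -0.1099
-0.1 191 x -0.004 0.021 y -0.059 0.057 zmin -0.1
-0.09 301 x -0.011 0.021 y -0.059 0.06 zmin -0.09
-0.08 281 x -0.01 0.024 y -0.059 0.056 zmin -0.08
-0.07 133 x -0.005 0.023 y -0.046 0.041 zmin -0.07
-0.06 55 x -0.006 0.015 y -0.043 0.039 zmin -0.0599
[[369.4 239.3]
 [386.6 256.2]
 [391.7 269.5]]
crop origin 279 174 x4
```

View pics/a.png

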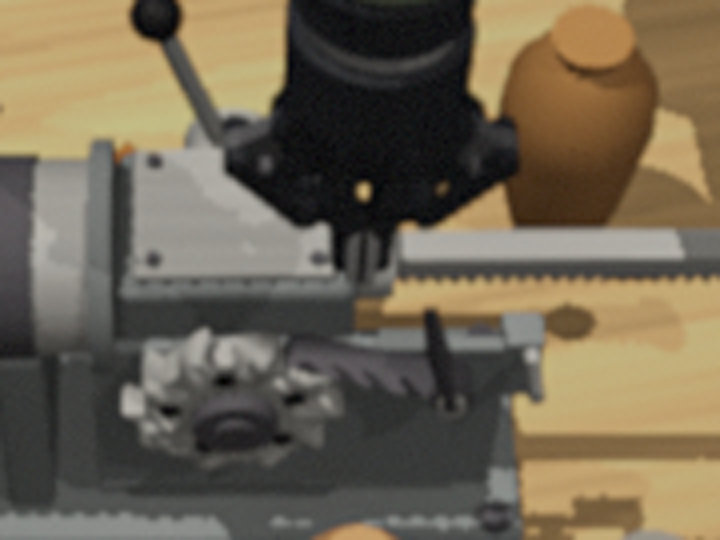

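The picture shows the shut fingers above the gear head at crop (360,255) and the tab at (435,340). The tip length of 173 mm is confirmed. The knuckles bulge about 43 mm above the tips, so I yaw 12° and push only on the tab's outer part to keep clear of the swinging arm.

```bash
python3 -c "
from h import *
plan([.0905,.055,.201],yawoff=np.radians(12))"
```

```text
t 3.85 tool z [-0.001  0.    -1.   ] move cm [-0.47  0.02  9.89] turn options(deg about tool z) [167.87 -12.13] q6 0.09 F [-0.8  0.3 -0.3]
```

Emit:
{"name": "step_arm", "arguments": {"translation": [[-0.5,0,1],[-0.5,0,3],[-0.5,0,5],[-0.5,0,7],[-0.5,0,8.5],[-0.5,0,9.9],[-0.5,0,9.9]], "turn": [-6,-12,-12,-12,-12,-12,-12], "fingers": [1,1,1,1,1,1,1]}}

```text
clock: 4.55
position: [0.6543, 0.005, 0.3739]
orientation: [0.031, -3.137, -0.001]
wrist_force: [-0.1, 0.5, -0.7]
width: -0.0001
gripper_force: 0.0
```

```bash
python3 -c "
from h import *
a=np.radians(12)
print(w2E(ctrl.read_state()['position']))
plan([.0905,.075,.201],yawoff=a);plan([.0905,.126,.201],yawoff=a)"
```

```text
[0.08806771 0.05750921 0.37312514]
t 4.55 tool z [-0.004  0.001 -1.   ] move cm [-0.6   1.66 -0.09] turn options(deg about tool z) [-1.7988e+02  1.2000e-01] q6 -0.12 F [-0.1  0.5 -0.7]
t 4.55 tool z [-0.004  0.001 -1.   ] move cm [-1.68  6.65 -0.09] turn options(deg about tool z) [-1.7988e+02  1.2000e-01] q6 -0.12 F [-0.1  0.5 -0.7]
```

Emit:
{"name": "step_arm", "arguments": {"translation": [[0,0,0],[0,0,0]], "turn": [0,0], "fingers": [1,1]}}

```text
clock: 4.75
position: [0.6558, 0.0041, 0.377]
orientation: [-0.03, 3.14, -0.0]
wrist_force: [0.8, 0.0, 0.2]
width: 0.0002
gripper_force: 0.0
```

```bash
python3 -c "
from h import *
a=np.radians(12)
print(w2E(ctrl.read_state()['position']))
plan([.0905,.075,.201],yawoff=a);plan([.0905,.126,.201],yawoff=a)"
```

```text
[0.08974042 0.05690263 0.37624729]
t 4.75 tool z [ 0.002 -0.    -1.   ] move cm [-0.45  1.75  0.23] turn options(deg about tool z) [-1.7993e+02  7.0000e-02] q6 -0.13 F [0.8 0.  0.2]
t 4.75 tool z [ 0.002 -0.    -1.   ] move cm [-1.52  6.74  0.23] turn options(deg about tool z) [-1.7993e+02  7.0000e-02] q6 -0.13 F [0.8 0.  0.2]
```

Emit:
{"name": "step_arm", "arguments": {"translation": [[-0.15,0.7,0],[-0.3,1.4,0],[-0.4,1.9,0],[-0.5,2.35,0],[-0.6,2.8,0],[-0.7,3.25,0],[-0.8,3.7,0],[-0.9,4.15,0]], "turn": [0,0,0,0,0,0,0,0], "fingers": [1,1,1,1,1,1,1,1]}}

```text
clock: 5.55
position: [0.6641, 0.0454, 0.3757]
orientation: [0.028, -3.141, 0.0]
wrist_force: [0.8, -0.4, -0.1]
width: -0.0001
gripper_force: 0.7
```

```bash
python3 -c "
from h import *
a=np.radians(12)
for i in range(3): print(w2E(ctrl.read_state()['position']))
plan([.0905,.126,.201],yawoff=a)
c=ctrl.get_calibration('scene'); im,d=ctrl.read_camera('scene'); cv2.imwrite('pics/b.png',cv2.resize(im[190:310,310:460],None,fx=5,fy=5,interpolation=cv2.INTER_CUBIC))"
```

```text
[0.0899843  0.0990851  0.37496409]
[0.0899843  0.0990851  0.37496409]
[0.0899843  0.0990851  0.37496409]
t 5.55 tool z [-0. -0. -1.] move cm [-0.61  2.62  0.1 ] turn options(deg about tool z) [-1.7998e+02  2.0000e-02] q6 -0.06 F [ 0.8 -0.4 -0.1]
```

View pics/b.png

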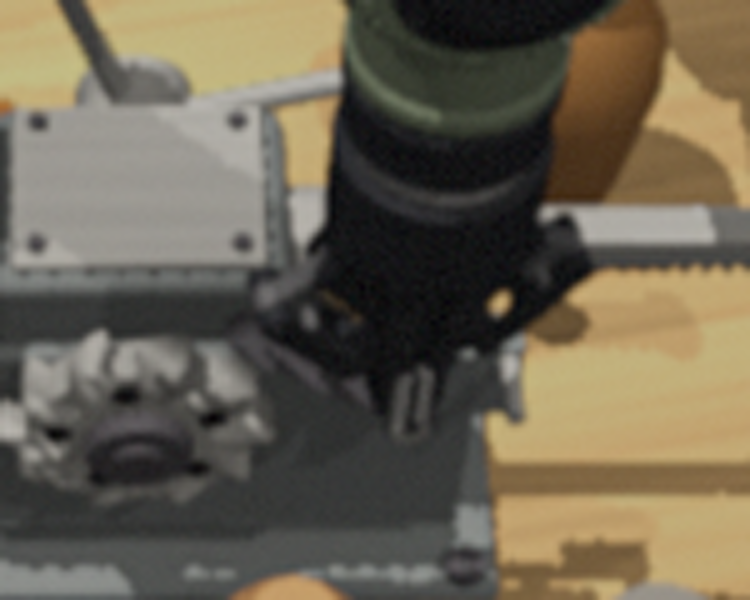

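The fingertip is at crop (410,400) on the tab, and the arm has lifted off the wheel, its nose now near (260,310). I keep pushing.

Emit:
{"name": "step_arm", "arguments": {"translation": [[-0.1,0.4,0],[-0.2,0.8,0],[-0.27,1.2,0],[-0.35,1.6,0],[-0.45,2.0,0],[-0.52,2.35,0],[-0.58,2.65,0],[-0.58,2.65,0]], "turn": [0,0,0,0,0,0,0,0], "fingers": [1,1,1,1,1,1,1,1]}}

```text
clock: 6.4
position: [0.6693, 0.0724, 0.3757]
orientation: [0.029, -3.141, -0.001]
wrist_force: [-0.3, 0.5, 0.3]
width: 0.0003
gripper_force: 0.0
```

```bash
python3 -c "
from h import *
a=np.radians(12)
print(w2E(ctrl.read_state()['position']))
plan([.0905,.126,.201],yawoff=a)
im,d=ctrl.read_camera('scene'); cv2.imwrite('pics/c.png',cv2.resize(im[190:310,310:460],None,fx=5,fy=5,interpolation=cv2.INTER_CUBIC))"
```

```text
[0.0899799  0.12651384 0.37491455]
t 6.4 tool z [-0.  0. -1.] move cm [-0.04 -0.06  0.09] turn options(deg about tool z) [-1.7994e+02  6.0000e-02] q6 -0.02 F [-0.3  0.5  0.3]
```

View pics/c.png

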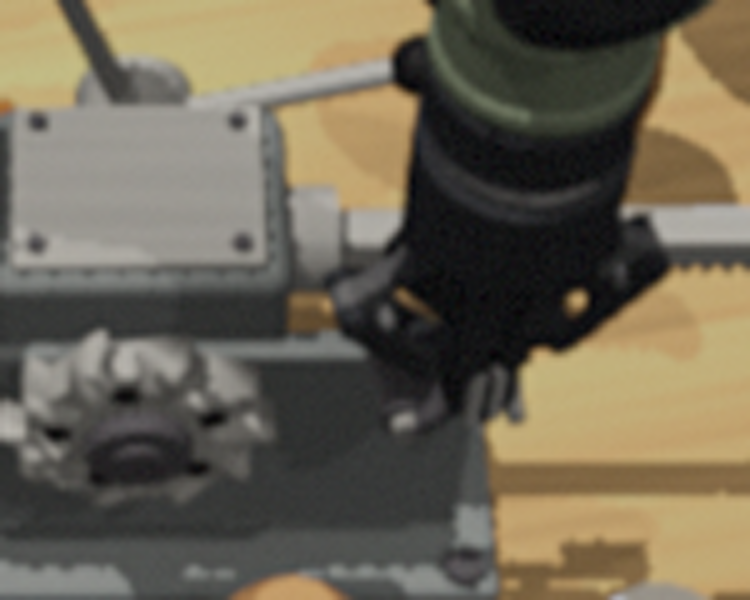

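The picture shows the finger at (490,390) and the pawl standing upright behind the hand. I check its angle numerically from depth.

```bash
cat > pawl.py <<'E'
from fit2 import *
import h
def pw(e):
    k=(e[:,0]>.054)&(e[:,0]<.084)&(e[:,1]>.01)&(e[:,1]<.17)&(e[:,2]>.178)&(e[:,2]<.262); return e[k]
def run():
  for n in ('scene','side'):
    im,d=ctrl.read_camera(n); cal=ctrl.get_calibration(n)
    v,u=np.nonzero(d>0); dd=d[v,u]
    c=np.c_[(u-cal['cx'])/cal['fx']*dd,-(v-cal['cy'])/cal['fy']*dd,-dd,np.ones(len(u))]
    p=pw(toE((np.linalg.inv(cal['world_to_cam'])@c.T).T[:,:3],h.X)); q=p[:,1:]-[.107,.165]
    res=[]
    for th in np.arange(-.1,1.55,.025):
        a,t=np.radians(21)+th,np.radians(75)+th
        A=np.array([-np.cos(a),np.sin(a)]);T=np.array([-np.cos(t),np.sin(t)])
        def seg(D,L,r,lo):
            l=q@D; o=abs(q[:,0]*D[1]-q[:,1]*D[0]); return (l>lo)&(l<L)&(o<r)
        res.append((int((seg(A,.088,.008,.035)&(p[:,0]<.075)).sum()),int(seg(T,.058,.006,.02).sum()),round(th,2)))
    print(n,len(p),'by arm',sorted(res)[::-1][:4],'by tab',sorted(res,key=lambda r:-r[1])[:4])
if __name__=='__main__': run()
E
python3 pawl.py
```

```text
scene 271 by arm [(106, 32, np.float64(-0.1)), (101, 30, np.float64(-0.08)), (99, 29, np.float64(-0.05)), (86, 26, np.float64(-0.03))] by tab [(106, 32, np.float64(-0.1)), (101, 30, np.float64(-0.08)), (99, 29, np.float64(-0.05)), (86, 26, np.float64(-0.03))]
side 425 by arm [(109, 88, np.float64(0.87)), (104, 86, np.float64(0.9)), (103, 87, np.float64(0.85)), (98, 86, np.float64(0.82))] by tab [(109, 88, np.float64(0.87)), (103, 87, np.float64(0.85)), (98, 86, np.float64(0.82)), (104, 86, np.float64(0.9))]
```

```bash
python3 -c "
from h import *
im,d=ctrl.read_camera('side'); c=ctrl.get_calibration('side')
big=cv2.resize(im[150:270,230:380],None,fx=5,fy=5,interpolation=cv2.INTER_CUBIC)
for th,col in ((.9,(0,255,255)),(1.05,(0,0,255)),(1.4,(0,255,0))):
  for a0,L,x in ((21,.086,.065),(75,.056,.082),(75,.056,.056)):
    a=np.radians(a0)+th
    pts=[w2px(c,E2w([x,.107-r*np.cos(a),.165+r*np.sin(a)])) for r in (.02,L)]
    pts=[tuple(((q-[230,150])*5).astype(int)) for q in pts]; cv2.line(big,tuple(map(int,pts[0])),tuple(map(int,pts[1])),col,1)
cv2.imwrite('pics/d.png',big)"
```

```text
(no output)
```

View pics/d.png

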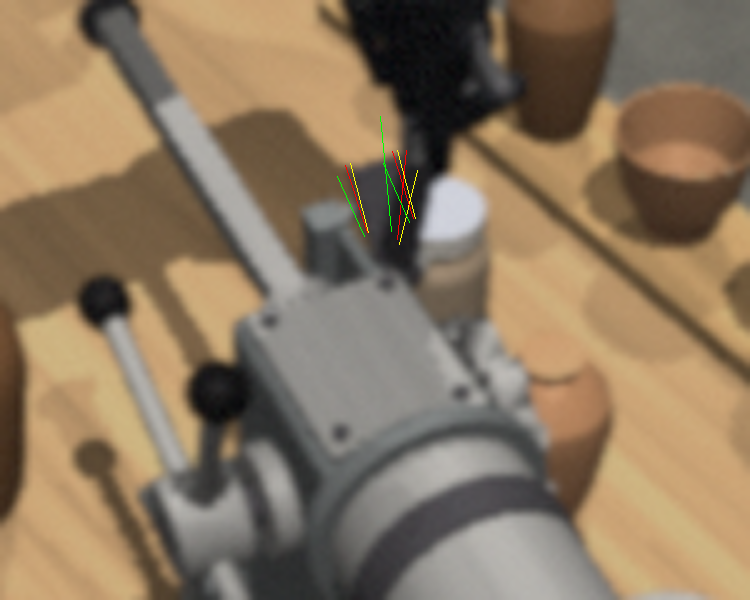

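The tab (top edge around (352–400,170)) still leans on the finger at roughly 0.9–1.0 rad, so I push about 10 mm more.

Emit:
{"name": "step_arm", "arguments": {"translation": [[-0.06,0.3,0],[-0.12,0.6,0],[-0.18,0.9,0],[-0.22,1.1,0],[-0.22,1.1,0],[-0.22,1.1,0]], "turn": [0,0,0,0,0,0], "fingers": [1,1,1,1,1,1]}}

```text
clock: 7.2
position: [0.6713, 0.0829, 0.3756]
orientation: [0.029, -3.141, 0.0]
wrist_force: [-1.1, 0.4, -0.6]
width: -0.0004
gripper_force: 0.0
```

```bash
python3 pawl.py; python3 -c "
from h import *
s=ctrl.read_state();print(w2E(s['position']),s['wrist_force'])"
```

```text
scene 271 by arm [(103, 6, np.float64(-0.1)), (99, 6, np.float64(-0.08)), (97, 7, np.float64(-0.05)), (85, 8, np.float64(-0.03))] by tab [(0, 26, np.float64(0.27)), (0, 26, np.float64(0.3)), (0, 26, np.float64(0.32)), (0, 26, np.float64(0.35))]
side 424 by arm [(133, 43, np.float64(1.35)), (128, 43, np.float64(1.32)), (127, 44, np.float64(1.37)), (124, 42, np.float64(1.3))] by tab [(0, 87, np.float64(0.32)), (0, 86, np.float64(0.3)), (0, 83, np.float64(0.35)), (0, 82, np.float64(0.27))]
[0.08996361 0.13712367 0.37492225] [-0.16587482  0.3491742   0.42490872]
```

The side view now fits an arm angle of 1.35–1.40, so the pawl has tipped over. I go straight up, then to the capstan.

Emit:
{"name": "step_arm", "arguments": {"translation": [[0,0,-2],[0,0,-5],[0,0,-9],[0,0,-12],[0,0,-12]], "turn": [0,0,0,6,12], "fingers": [1,1,1,1,1]}}

```text
clock: 7.8
position: [0.6718, 0.0827, 0.5015]
orientation: [0.306, 3.118, 0.002]
wrist_force: [0.1, -0.3, 0.6]
width: -0.0001
gripper_force: 0.0
```

```bash
python3 pawl.py; python3 -c "
from h import *
plan([-.085,-.10,.32])"
```

```text
scene 647 by arm [(190, 197, np.float64(1.37)), (186, 197, np.float64(1.35)), (176, 191, np.float64(1.4)), (169, 196, np.float64(1.32))] by tab [(186, 197, np.float64(1.35)), (190, 197, np.float64(1.37)), (169, 196, np.float64(1.32)), (176, 191, np.float64(1.4))]
side 296 by arm [(134, 43, np.float64(1.35)), (132, 42, np.float64(1.32)), (127, 42, np.float64(1.37)), (126, 42, np.float64(1.3))] by tab [(0, 85, np.float64(0.32)), (0, 84, np.float64(0.27)), (0, 84, np.float64(0.3)), (0, 83, np.float64(0.35))]
t 7.9 tool z [ 0.002  0.    -1.   ] move cm [ 17.52 -23.7    0.27] turn options(deg about tool z) [-1.7997e+02  3.0000e-02] q6 0.2 F [-0.3 -0.4 -1. ]
```

Pawl is over on its stop, about 1.37 measured in both views.

Emit:
{"name": "step_arm", "arguments": {"translation": [[2.2,-3,0],[5.1,-6.9,0],[8,-10.9,0],[11,-14.9,0],[14,-19,0],[16.5,-22.3,0],[17.5,-23.7,0],[17.5,-23.7,0]], "turn": [0,0,0,0,0,0,0,0], "fingers": [1,1,1,1,1,1,1,1]}}

```text
clock: 8.7
position: [0.4526, -0.1178, 0.4952]
orientation: [-0.302, -3.125, -0.0]
wrist_force: [0.3, 0.9, -0.1]
width: 0.0001
gripper_force: 0.0
```

Emit:
{"name": "step_arm", "arguments": {"translation": [[0,0,2],[0,0,4.5],[0,0,6.5],[0,0,7.8],[0,0,7.8],[0,0,7.8]], "turn": [0,0,0,0,0,0], "fingers": [1,1,1,1,1,1]}}

```text
clock: 9.3
position: [0.4549, -0.1162, 0.4175]
orientation: [-0.297, -3.127, -0.001]
wrist_force: [-0.8, -0.1, -0.1]
width: 0.0
gripper_force: 0.0
```

```bash
cat > wh.py <<'E'
from fit2 import *
import h
cal={n:ctrl.get_calibration(n) for n in('scene','side')}
IM={n:ctrl.read_camera(n) for n in cal}
def score(th):
    """darkness of the 4 balls' discs and light/grey not needed; only where depth agrees with ball"""
    out=[]
    for n in cal:
        im,d=IM[n]
        for i in range(4):
            a=np.radians(10)+th-i*np.pi/2; w=h.E2w([-.085,-.126*np.sin(a),.15+.126*np.cos(a)])
            c=cal[n]['world_to_cam']@np.append(w,1); u,v=h.w2px(cal[n],w); r=.014*cal[n]['fx']/-c[2]
            uu,vv=np.meshgrid(np.arange(int(u)-12,int(u)+13),np.arange(int(v)-12,int(v)+13)); rr=np.hypot(uu-u,vv-v)
            g=im[vv,uu].max(2); dd=d[vv,uu]; ok=(g<60)&(abs(dd+c[2]+.008)<.02)
            out.append(ok[rr<r*.95].mean()-ok[(rr>r*1.15)&(rr<r*1.6)].mean())
    return np.array(out)
T=np.arange(-.9,.35,.01); S=np.array([score(t) for t in T])
ref=[]
for j in range(8):
    k=S[:,j].argmax(); g=S[:,j]>S[k,j]-.15
    print(('scene','side')[j//4],'bar',j%4,'best',T[k].round(3),'mid',T[g].mean().round(3),'score',S[k,j].round(2))
sm=S.clip(0).sum(1); k=sm.argmax(); g=sm>sm[k]*.9; print('sum best',T[k].round(3),(T[g]@sm[g]/sm[g].sum()).round(3))
E
python3 wh.py; python3 -c "
from h import *
s=ctrl.read_state();print(w2E(s['position']),s['wrist_force'])
plan([-.085,-.07,.245])"
```

```text
scene bar 0 best 0.15 mid 0.145 score 0.83
scene bar 1 best 0.14 mid 0.14 score 0.76
scene bar 2 best -0.9 mid -0.28 score 0.0
scene bar 3 best -0.9 mid -0.28 score 0.08
side bar 0 best 0.14 mid 0.14 score 0.32
side bar 1 best 0.11 mid 0.145 score 0.61
side bar 2 best 0.12 mid 0.125 score 0.81
side bar 3 best 0.14 mid 0.15 score 0.9
sum best 0.14 0.135
[-0.08441909 -0.09966265  0.41757475] [ 0.21739051  0.48750128 -0.47053445]
t 9.4 tool z [ 0.001 -0.    -1.   ] move cm [ 0.05  2.97 -0.04] turn options(deg about tool z) [-1.7991e+02  9.0000e-02] q6 -0.22 F [ 0.2  0.5 -0.5]
```

Emit:
{"name": "step_arm", "arguments": {"translation": [[0,1,0],[0,2.2,0],[0,3,0],[0,3.8,0],[0,4.6,0],[0,5.4,0],[0,6.2,0],[0,7,0]], "turn": [0,0,0,0,0,0,0,0], "fingers": [1,1,1,1,1,1,1,1]}}

```text
clock: 10.2
position: [0.4684, -0.0477, 0.4199]
orientation: [0.3, 3.123, -0.003]
wrist_force: [-2.0, -4.7, 14.3]
width: 0.0001
gripper_force: 7.0
```

Emit:
{"name": "step_arm", "arguments": {"translation": [[0,0.7,0],[0,1.4,0],[0,2.1,0],[0,2.7,0],[0,3.2,0],[0,3.6,0],[0,3.7,0],[0,3.7,0]], "turn": [0,0,0,0,0,0,0,0], "fingers": [1,1,1,1,1,1,1,1]}}

```text
clock: 11.0
position: [0.4746, -0.0113, 0.4172]
orientation: [-0.3, -3.126, -0.001]
wrist_force: [0.0, -1.3, -0.7]
width: 0.0001
gripper_force: 0.8
```

```bash
python3 wh.py; python3 -c "
from h import *
s=ctrl.read_state();print(w2E(s['position']),s['wrist_force'])
plan([-.085,.016,.245])"; python3 pawl.py
```

```text
scene bar 0 best -0.42 mid -0.425 score 0.62
scene bar 1 best -0.47 mid -0.46 score 0.72
scene bar 2 best -0.9 mid -0.28 score 0.0
scene bar 3 best -0.45 mid -0.45 score 0.77
side bar 0 best -0.16 mid -0.281 score 0.21
side bar 1 best -0.48 mid -0.465 score 0.65
side bar 2 best -0.47 mid -0.485 score 0.83
side bar 3 best -0.44 mid -0.445 score 0.92
sum best -0.45 -0.45
[-0.08529383  0.0071883   0.41661906] [-0.08099332 -2.25500654 -1.13792796]
t 11.1 tool z [-0.001  0.001 -1.   ] move cm [-0.03  0.88 -0.14] turn options(deg about tool z) [-1.7998e+02  2.0000e-02] q6 0.01 F [-0.1 -2.3 -1.1]
scene 651 by arm [(187, 199, np.float64(1.37)), (182, 205, np.float64(1.35)), (165, 189, np.float64(1.4)), (164, 203, np.float64(1.32))] by tab [(182, 205, np.float64(1.35)), (164, 203, np.float64(1.32)), (148, 202, np.float64(1.3)), (187, 199, np.float64(1.37))]
side 289 by arm [(129, 42, np.float64(1.35)), (128, 42, np.float64(1.32)), (126, 40, np.float64(1.37)), (122, 42, np.float64(1.3))] by tab [(0, 80, np.float64(0.27)), (0, 80, np.float64(0.3)), (0, 79, np.float64(0.32)), (0, 78, np.float64(0.22))]
```

Wheel at -0.455, as the geometry predicts. About 9.5 mm more will bring it to -0.55.

Emit:
{"name": "step_arm", "arguments": {"translation": [[0,0.3,0],[0,0.6,0],[0,0.85,0],[0,0.95,0],[0,0.95,0],[0,0.95,0]], "turn": [0,0,0,0,0,0], "fingers": [1,1,1,1,1,1]}}

```text
clock: 11.8
position: [0.4765, -0.002, 0.4177]
orientation: [-0.3, -3.127, -0.001]
wrist_force: [-1.3, -1.8, -2.0]
width: -0.0004
gripper_force: 1.2
```

```bash
python3 wh.py; python3 -c "
from h import *
s=ctrl.read_state();print(w2E(s['position']),s['wrist_force'])"
```

```text
scene bar 0 best -0.51 mid -0.505 score 0.61
scene bar 1 best -0.54 mid -0.54 score 0.68
scene bar 2 best -0.9 mid -0.28 score 0.0
scene bar 3 best -0.53 mid -0.53 score 0.81
side bar 0 best -0.24 mid -0.383 score 0.27
side bar 1 best -0.55 mid -0.535 score 0.65
side bar 2 best -0.57 mid -0.555 score 0.87
side bar 3 best -0.53 mid -0.525 score 0.96
sum best -0.53 -0.535
[-0.08504647  0.01668584  0.41698444] [-1.04348112 -2.36595117 -1.24047607]
```

Wheel at about -0.54, inside the -0.60 to -0.50 window. I back off, rise, and move to the +y side of the standing pawl arm.

Emit:
{"name": "step_arm", "arguments": {"translation": [[0,-1.5,0],[0,-3,0],[0,-3,-2],[0,-3,-6],[0,-3,-9],[0,-3,-9]], "turn": [0,0,0,0,0,0], "fingers": [1,1,1,1,1,1]}}

```text
clock: 12.5
position: [0.4721, -0.0315, 0.5124]
orientation: [0.299, 3.118, 0.001]
wrist_force: [0.5, -0.3, 1.3]
width: 0.0001
gripper_force: 0.0
```

```bash
python3 wh.py|tail -1; python3 -c "
from h import *
plan([.066,.17,.33])"
```

```text
sum best -0.53 -0.535
t 12.6 tool z [ 0.003  0.001 -1.   ] move cm [-15.08  18.3    0.53] turn options(deg about tool z) [-1.7996e+02  4.0000e-02] q6 -0.03 F [-0.3  0.4 -0.7]
```

Emit:
{"name": "step_arm", "arguments": {"translation": [[-2.2,2.7,0],[-4.8,5.8,0],[-7.4,9,0],[-10,12.2,0],[-12.6,15.3,0],[-14.5,17.6,0],[-15.1,18.3,0],[-15.1,18.3,0]], "turn": [0,0,0,0,0,0,0,0], "fingers": [1,1,1,1,1,1,1,1]}}

```text
clock: 13.4
position: [0.6545, 0.1201, 0.5054]
orientation: [-0.298, -3.124, 0.0]
wrist_force: [-0.2, 0.3, 0.1]
width: 0.0001
gripper_force: 0.0
```

Emit:
{"name": "step_arm", "arguments": {"translation": [[0,0,2],[0,0,5],[0,0,8],[0,0,9.5],[0,0,9.5],[0,0,9.5]], "turn": [0,0,0,0,0,0], "fingers": [1,1,1,1,1,1]}}

```text
clock: 14.0
position: [0.6534, 0.1185, 0.4133]
orientation: [-0.301, -3.127, 0.0]
wrist_force: [-0.1, -1.0, 0.4]
width: 0.0001
gripper_force: 0.0
```

```bash
python3 -c "
from h import *
s=ctrl.read_state();print(w2E(s['position']),s['wrist_force'])
plan([.066,.17,.237])"; python3 pawl.py
```

```text
[0.06552406 0.16878811 0.41258323] [-0.14069951 -1.01387277  0.44270929]
t 14.0 tool z [-0. -0. -1.] move cm [-0.05  0.12  0.26] turn options(deg about tool z) [ 1.7997e+02 -3.0000e-02] q6 0.26 F [-0.1 -1.   0.4]
scene 698 by arm [(185, 197, np.float64(1.37)), (181, 196, np.float64(1.35)), (174, 190, np.float64(1.4)), (163, 194, np.float64(1.32))] by tab [(185, 197, np.float64(1.37)), (181, 196, np.float64(1.35)), (163, 194, np.float64(1.32)), (174, 190, np.float64(1.4))]
side 341 by arm [(132, 39, np.float64(1.35)), (132, 39, np.float64(1.32)), (129, 38, np.float64(1.3)), (127, 39, np.float64(1.37))] by tab [(0, 81, np.float64(0.25)), (0, 81, np.float64(0.27)), (0, 80, np.float64(0.3)), (0, 77, np.float64(0.22))]
```

Emit:
{"name": "step_arm", "arguments": {"translation": [[0,-0.7,0.4],[0,-1.4,0.4],[0,-2.1,0.4],[0,-2.8,0.4],[0,-3.4,0.4],[0,-4,0.4],[0,-4.5,0.4],[0,-5,0.4]], "turn": [0,0,0,0,0,0,0,0], "fingers": [1,1,1,1,1,1,1,1]}}

```text
clock: 14.9
position: [0.6444, 0.0698, 0.4087]
orientation: [0.3, 3.127, 0.0]
wrist_force: [-0.2, 0.6, 0.1]
width: 0.0002
gripper_force: 0.1
```

Emit:
{"name": "step_arm", "arguments": {"translation": [[0,-0.4,0],[0,-0.8,0],[0,-1.2,0],[0,-1.6,0],[0,-2,0],[0,-2.4,0],[0,-2.4,0],[0,-2.4,0]], "turn": [0,0,0,0,0,0,0,0], "fingers": [1,1,1,1,1,1,1,1]}}

```text
clock: 15.7
position: [0.6399, 0.0465, 0.4087]
orientation: [0.3, 3.127, 0.0]
wrist_force: [0.3, 0.2, 0.0]
width: -0.0001
gripper_force: 0.0
```

```bash
python3 -c "
from h import *
s=ctrl.read_state();print(w2E(s['position']),s['wrist_force'])"; python3 pawl.py; python3 wh.py | tail -1
```

```text
[0.06600306 0.09553577 0.4079597 ] [0.26885682 0.1798907  0.02494105]
scene 774 by arm [(191, 178, np.float64(0.67)), (186, 168, np.float64(0.7)), (184, 178, np.float64(0.65)), (170, 135, np.float64(0.72))] by tab [(184, 178, np.float64(0.65)), (191, 178, np.float64(0.67)), (143, 174, np.float64(0.62)), (186, 168, np.float64(0.7))]
side 340 by arm [(76, 104, np.float64(0.55)), (75, 101, np.float64(0.57)), (73, 105, np.float64(0.52)), (63, 105, np.float64(0.5))] by tab [(63, 105, np.float64(0.5)), (73, 105, np.float64(0.52)), (55, 104, np.float64(0.47)), (76, 104, np.float64(0.55))]
sum best -0.53 -0.53
```

It is falling onto the wheel (0.67, then 0.55 one frame later). I rise clear and look.

Emit:
{"name": "step_arm", "arguments": {"translation": [[0,0,-2],[0,3,-5],[0,7,-9],[0,11,-11],[0,15,-11],[0,19,-11],[0,19,-11]], "turn": [0,0,0,0,0,0,0], "fingers": [1,1,1,1,1,1,1]}}

```text
clock: 16.6
position: [0.6759, 0.2383, 0.5174]
orientation: [-0.29, -3.127, -0.002]
wrist_force: [-0.8, -0.8, -0.5]
width: 0.0001
gripper_force: 0.0
```

```bash
python3 pawl.py; python3 wh.py; python3 -c "
from h import *
c=ctrl.get_calibration('scene'); im,d=ctrl.read_camera('scene'); 
big=cv2.resize(im[225:315,320:440],None,fx=6,fy=6,interpolation=cv2.INTER_CUBIC)
for x in (.082,.056):
  a=np.radians(75)
  p=[tuple(map(int,((w2px(c,E2w([x,.107-r*np.cos(a),.165+r*np.sin(a)]))-[320,225]+.5)*6))) for r in (.05,.056)]
  cv2.line(big,p[0],p[1],(0,255,0),1)
a=np.radians(21);q=tuple(map(int,((w2px(c,E2w([.072,.107-.086*np.cos(a),.165+.086*np.sin(a)]))-[320,225]+.5)*6)));cv2.circle(big,q,4,(0,0,255),1)
cv2.imwrite('pics/e.png',big)"
```

```text
scene 534 by arm [(241, 100, np.float64(-0.0)), (232, 100, np.float64(0.02)), (232, 100, np.float64(-0.03)), (219, 90, np.float64(0.05))] by tab [(188, 100, np.float64(-0.05)), (232, 100, np.float64(-0.03)), (241, 100, np.float64(-0.0)), (232, 100, np.float64(0.02))]
side 265 by arm [(86, 93, np.float64(-0.03)), (84, 92, np.float64(-0.0)), (81, 78, np.float64(0.02)), (78, 46, np.float64(0.05))] by tab [(68, 95, np.float64(-0.05)), (36, 94, np.float64(-0.08)), (86, 93, np.float64(-0.03)), (84, 92, np.float64(-0.0))]
scene bar 0 best -0.52 mid -0.525 score 0.8
scene bar 1 best -0.54 mid -0.54 score 0.71
scene bar 2 best -0.9 mid -0.28 score 0.0
scene bar 3 best -0.53 mid -0.53 score 0.8
side bar 0 best -0.52 mid -0.545 score 0.79
side bar 1 best -0.56 mid -0.53 score 0.54
side bar 2 best -0.57 mid -0.555 score 0.84
side bar 3 best -0.53 mid -0.525 score 0.96
sum best -0.53 -0.535
```

View pics/e.png

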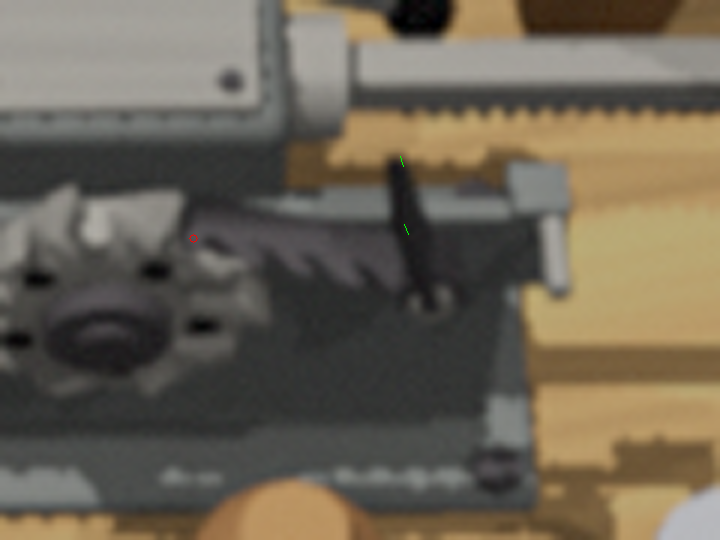

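The pawl lies down with its nose at (193,238), on the mark drawn for fully home. Its angle measures about 0 in both views, and the wheel is at -0.535. The hand is clear of everything, so I hand in.

```bash
python3 -c "
from station import ctrl
print(ctrl.sign_off())"
```

```text
the job is handed in; nothing more can be done
None
```

The job is handed in: the pawl was tipped over onto its stop, the wheel was pushed back one notch (0.14 to about -0.535 rad), and the pawl was tipped down again and measures about 0 rad in the next notch; I did not re-measure the loose pots and tools at the end.

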